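Reset the dosing valve of the pouch filler

TASK

Reset the dosing valve on the filler bench: turn its large handwheel clockwise, seen from above, until it is fully closed against its stop, then back it off exactly two full turns and finish while still holding the wheel steady there by its upright revolving handle - do not let go at the end. Do not turn the small shut-off wheel, and leave the other things on the bench where they are.

Things in the scene. Friction and masses are not known exactly. Their poses are not given: they have to be found in the camera images.
- wheel_centre (a point): Centre of the large handwheel (black rim 164 mm over all, three aluminium spokes, 14 mm thick, level), on its vertical turning axis, about 102 mm above the table; the rim's top is 109 mm and the hub's top 115 mm above the table. The wheel does not rise as it turns. It sits on a 110 mm square steel plate, fixed to the bench, with a metal valve body, brass hose barbs and a dial gauge below the wheel. Place and heading differ each time.
- handle_mid (a point): Middle of the upright round black handle on the large wheel: 26 mm diameter, 60 mm tall (from 115 to 175 mm above the table), this point 148 mm above the table. It stands 65 mm from the wheel's axis, goes round with the wheel, and spins freely about its own upright axis, so it can be gripped from above and carried round the circle without turning the hand.
- wheel (a joint): Turn of the large wheel in rad: 0 is fully closed (a hard stop), it grows as the wheel turns counter-clockwise seen from above (opening); 6.283 is one turn, up to 20. At the start it is 3.5 to 9 open. Turning needs about 2 to 3 N at the handle; the wheel stays where it is left. The handle's direction in the world at the stop differs each time; two turns back off brings it to that same direction again, at 12.566.
- shutoff_rim (a point): Point on the rim of the small plain shut-off wheel (aluminium, 84 mm across, no handle, its top about 70 mm above the table, brass foot), fixed to the bench; not to be turned. It and the large wheel swap sides from time to time.
- wrench: Loose steel open-ended wrench, 160 mm, lying between the two valves; origin under its centre, long axis x.
- tape: Loose cardboard ring, 90 mm across, 25 mm tall, lying flat beyond the valves; origin under its centre.
- jar: Loose closed glass jar, 60 mm across, 70 mm tall, beyond the left valve; origin under its centre.
- tray: Loose white divided tray, 110 x 150 x 35 mm, beyond the right valve; origin under its centre.
- bottle: Loose white bottle, 66 mm across, 190 mm tall, left of the valves; origin under its centre.
- jug: Loose clear plastic jug with a handle, 100 mm across, 130 mm tall, right of the valves; origin under its centre.
- screwdriver: Loose screwdriver lying to the right near the robot; origin under its centre, handle to its -x.
Not all that is in view belongs to the job. What is shaped like the part that bears wheel_centre but pink is not meant.

How it is judged:
On the way:
1. the large wheel is fully closed against its stop (within 0.1 rad) (value of joint wheel below 0.1 rad), for 0.2 s.
At the end, for the whole second after the job is handed in: The large wheel stands two turns open from its stop (12.566 rad, within 0.25 rad, about 14 degrees) and still, with the gripper closed on its upright handle (more than 2 N of contact, the grasp within 40 mm of the handle's middle) and staying there (value of joint wheel between 12.316 and 12.816 rad and velocity of joint wheel between -0.15 and 0.15 rad/s and contact force between the fingers and handle above 2 N and distance between the grasp point and handle_mid below 0.04 m); the arm keeps its last pose, push and grip.
It fails at once if the small shut-off wheel is turned (its rim moves more than 15 mm) (distance of shutoff_rim from where it was at the start of the episode above 0.015 m).
It fails at once if another thing on the bench is shifted by more than 30 mm (distance of any of wrench, tape, jar, tray, bottle, jug, screwdriver from where it was at the start of the episode above 0.03 m).
It also fails if it takes over 72 s, if anything falls off the work surface, if the arm or the gripper's body presses on something with over 40 N, if the wrist force passes 120 N, or if a joint passes its speed limit or range.

ROBOT

A 6-joint arm with a two-finger parallel gripper is mounted at the origin on the work surface. World frame = base frame: x ahead of the robot, y to its left, z up, the work surface at z = 0. Lengths are in m, angles in rad, forces in N, time in s.
With the tool pointing down it reaches from about 0.325 to 0.875 m from the base axis. Payload 4.4 kg.
Tool frame: the origin (TCP) lies between the finger pads; the fingertips stand r.finger_overhang ahead of it and the grasp point (between the pads) lies 3 mm ahead of it (r.finger_overhang is the distance from the TCP to the fingertips, in m); x points along the fingers, y is the direction in which the jaws open and shut, and the axes are right-handed (so a half turn about x gives the same grasp; the last joint's range is limited). The gripper opens to 85 mm and grips with 20 to 120 N. Pads are 22 mm wide; open, the fingers measure 114 mm over their backs; the gripper's body (76 mm by 85 mm) begins 54 mm behind the grasp point. The pads swing forward as they close: fully open they stand 13 mm farther back than shut.
Start: joints at [0.995, 0.207, 1.542, -0, 1.393, -0.15], TCP at [0.238, 0.524, 0.253] pointing down, gripper open.
Joint ranges: [-2.73, 2.73], [-0.86, 2.22], [0.23, 2.46], [-1.11, 4.25], [0.08, 2.63], [-2.82, 2.82]. Speed limits (rad/s): [2.79, 2.79, 3.14, 3.14, 3.14, 3.14].

INTERFACE

Orientations are given as a 3x3 rotation matrix whose columns are the frame's x, y, z axes.
In Python, from plant import r, fingers, viewer gives the robot as it stands. Calls block until the motion is done:
- r.movep(position, orientation): joint-space move of the TCP to a pose.
- r.move_l(position, speed=0.15, rot=None): straight line of the TCP; rot=None keeps the orientation; speed is the mean speed in m/s.
- r.set_joints(angles): joint-space move.
- fingers.gripper_to(opening): finger opening in m; the grip force is fixed at half the most; returns when the fingers have stopped.
- r.hold(seconds).
- r.ik(position, orientation): joint angles nearest the present ones, or None.
- r.state(): the state.
- viewer.grab_frame(name): name is "scene" or "top" or "wrist"; returns a dict with "frame" (384x512x3 uint8, red, green, blue), "fx", "fy", "cx", "cy" (pixels), "position" and "orientation" of the camera in the world; the wrist camera has in their place "tool_from_camera" (4x4, takes a point from camera to tool coordinates, whose origin is the TCP and whose axes are the tool frame's). Camera axes: x right, y up, looking along -z (the intrinsics and any distortion apply to the point x, -y, -z); pixel columns grow to the right and rows downward; lengths in m; the calibration is good to about 2 mm. A picture is of the moment at which its call begins: read the wrist's pose just before it. There is no depth.
A pose or a line that the arm cannot do raises r.MotionError and nothing moves.
- r.close_job(): hands the job in, once; it reports no verdict.
The state is a dict: "time_s": time; "joint_positions": joint angles; "joint_velocities": joint speeds; "joint_torque": joint torques, N m; "tcp_pos": TCP position; "tcp_rot": TCP orientation; "wrist_force": force on the tool from outside, world axes, zero at the start; "moment": the same for the moment, N m; "opening": finger opening in m.
Only numpy, scipy, OpenCV 4.12 (cv2) and the standard library are available. Lean on these libraries where they do the work, as an engineer would, in place of code of your own. Each camera call takes 0.05 s, during which the arm holds its last target.

## Working session

There is one attempt and no reset: what is moved stays moved. The work goes in short steps, each a Python script; the robot and the scene stay as the last script left them, time stands still between calls to the robot, and variables do not carry over. Pictures are saved under pics/ and viewed, and the job is handed in when it is done.

```bash
ls; mkdir -p pics; python3 - <<'E'
from plant import r, fingers, viewer
import cv2,numpy as np
for n in ("scene","top","wrist"):
    f=viewer.grab_frame(n); cv2.imwrite(f"pics/a_{n}.png",f["frame"][:,:,::-1])
    print(n,{k:(np.round(v,4).tolist() if not isinstance(v,str) else v) for k,v in f.items() if k!="frame"})
s=r.state();print(s["time_s"],s["tcp_pos"],s["tcp_rot"],s["opening"],r.finger_overhang)
E
```

```text
pics
scene {'fx': 499.8936, 'fy': 499.8936, 'cx': 250.6263, 'cy': 197.3121, 'position': [1.3828, 0.8652, 1.3549], 'orientation': [[-0.72, -0.4913, 0.4902], [0.694, -0.5134, 0.5048], [0.0036, 0.7036, 0.7105]]}
top {'fx': 390.843, 'fy': 390.843, 'cx': 251.871, 'cy': 192.3678, 'position': [0.2735, -0.0274, 1.2409], 'orientation': [[-0.0343, 0.9782, -0.205], [-0.9994, -0.0348, 0.0014], [-0.0058, 0.2049, 0.9788]]}
wrist {'fx': 331.5847, 'fy': 331.5847, 'cx': 253.7212, 'cy': 194.9694, 'tool_from_camera': [[0.0015, 0.2604, -0.9655, -0.1197], [1.0, -0.0012, 0.0012, -0.0019], [-0.0009, -0.9655, -0.2604, -0.0653], [0.0, 0.0, 0.0, 1.0]]}
0.15 [0.23721026 0.52317084 0.25235679] [[-1.02171318e-03  4.13068377e-01  9.10699441e-01]
 [-1.51622421e-03  9.10698230e-01 -4.13069529e-01]
 [-9.99998329e-01 -1.80286312e-03 -3.04168109e-04]] 0.08561584219660277 0.022
```

View pics/a_top.png

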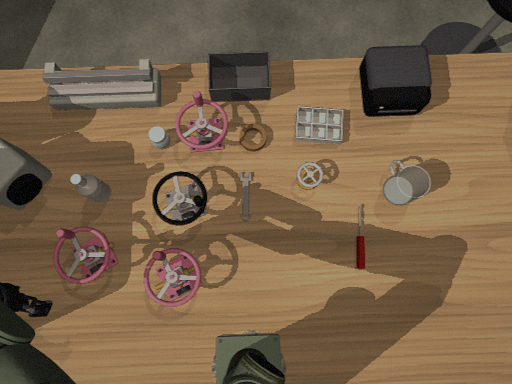

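View pics/a_scene.png

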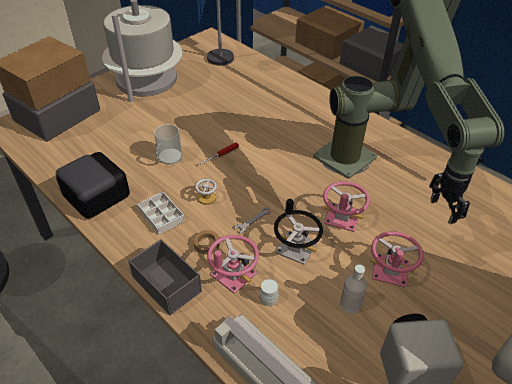

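```bash
python3 - <<'E'
import cv2,numpy as np
a=cv2.imread('pics/a_top.png')[150:250,130:260]; b=cv2.imread('pics/a_scene.png')[180:280,250:380]
cv2.imwrite('pics/crop1.png',np.vstack([cv2.resize(x,(390,300),interpolation=cv2.INTER_CUBIC) for x in(a,b)]))
E
```

```text
(no output)
```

View pics/crop1.png

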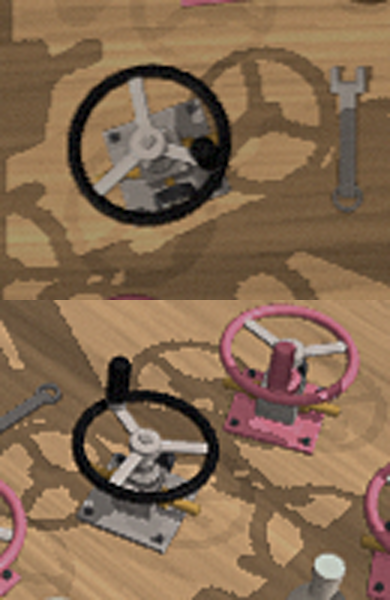

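```bash
cat > h.py <<'E'
import numpy as np
from plant import r, fingers, viewer
def ray(f,u,v):
    R=np.array(f["orientation"]); d=R@np.array([(u-f["cx"])/f["fx"],-(v-f["cy"])/f["fy"],-1]); return np.array(f["position"]),d
def atz(f,u,v,z):
    p,d=ray(f,u,v); return p+d*(z-p[2])/d[2]
E
python3 - <<'E'
from h import *
t=viewer.grab_frame("top"); s=viewer.grab_frame("scene")
P=lambda *a:print(a[0],np.round(a[1],4))
P("hub top",atz(t,179.7,197.7,.115));P("hub scene",atz(s,298.7,226.9,.115))
P("handle top",atz(t,198.5,200.5,.175));P("handle scene top",atz(s,289.7,200.7,.175))
P("handle scene base",atz(s,289.3,214,.115))
for n,u,v in(("pA",202,125),("pB",83,255),("pC",172,276)):P(n,atz(t,u,v,.115))
for n,u,v in(("hA",197,99),("hB",60,233),("hC",160,256)):P(n,atz(t,u,v,.175))
P("bottle",atz(t,77,181,.19));P("wrench",atz(t,246,195,0))
E
```

```text
hub top [0.5009 0.1835 0.115 ]
hub scene [0.5082 0.1929 0.115 ]
handle top [0.479  0.1201 0.175 ]
handle scene top [0.4865 0.1275 0.175 ]
handle scene base [0.4881 0.1319 0.115 ]
pA [0.725  0.1162 0.115 ]
pB [0.3439 0.4592 0.115 ]
pC [0.2765 0.2045 0.115 ]
hA [0.7824 0.1225 0.175 ]
hB [0.402  0.4995 0.175 ]
hC [0.3303 0.2249 0.175 ]
bottle [0.5431 0.4544 0.19  ]
wrench [ 0.5254 -0.0098  0.    ]
```

```bash
python3 - <<'E'
from h import *
import cv2
R=np.array([[0,0,1],[0,1,0],[-1,0,0]],float)
r.move_l([.25,.51,.36],0.2)
print(r.ik([.45,.185,.36],R))
r.movep([.45,.185,.36],R)
s=r.state(); f=viewer.grab_frame("wrist"); cv2.imwrite("pics/w1.png",f["frame"][:,:,::-1])
np.savez("w1.npz",T=f["tool_from_camera"],p=s["tcp_pos"],R=s["tcp_rot"],k=[f["fx"],f["cx"],f["cy"]])
print(s["time_s"],s["joint_positions"],s["tcp_pos"],s["wrist_force"])
E
```

```text
[ 2.11939924e-01 -4.98982198e-02  1.59878779e+00 -4.44089210e-16
  1.59270308e+00 -1.35885640e+00]
2.3667 [ 2.13025485e-01 -4.93407524e-02  1.59932134e+00  4.65264319e-04
  1.59262364e+00 -1.35843433e+00] [0.44963798 0.1855935  0.35946562] [0.07508203 0.17286047 1.25999652]
```

View pics/w1.png

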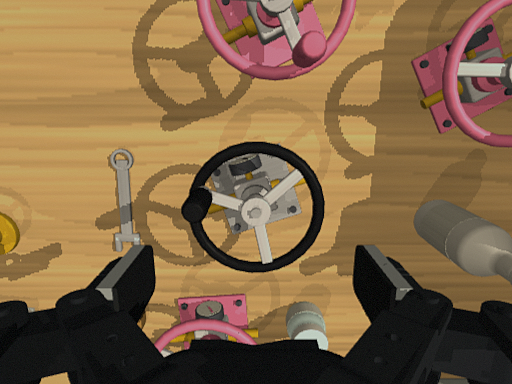

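```bash
python3 - <<'E'
import cv2
a=cv2.imread('pics/w1.png')[130:285,170:340]
cv2.imwrite('pics/w1c.png',cv2.resize(a,None,fx=4,fy=3.8,interpolation=cv2.INTER_CUBIC))
E
```

```text
(no output)
```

View pics/w1c.png

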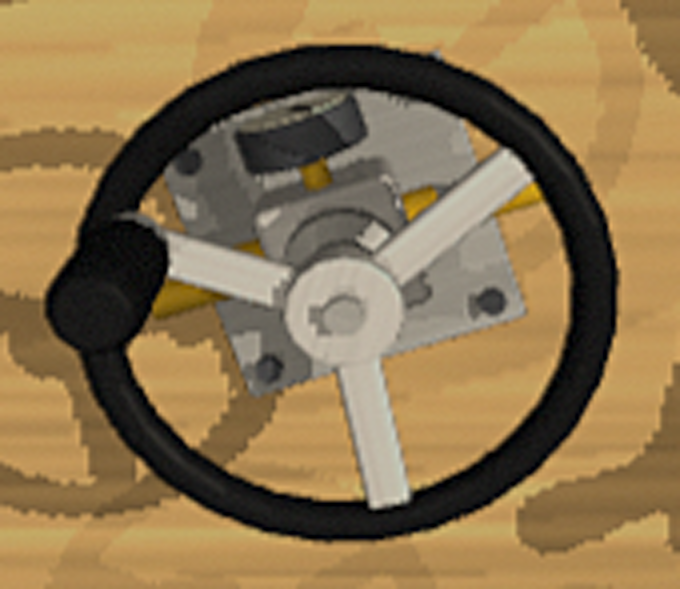

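```bash
cat >> h.py <<'E'
def watz(npz,u,v,z):
    d=np.load(npz); fx,cx,cy=d["k"]; T=d["T"]
    c=np.array([(u-cx)/fx,-(v-cy)/fx,-1.]); o=d["p"]+d["R"]@T[:3,3]; w=d["R"]@(T[:3,:3]@c)
    return o+w*(z-o[2])/w[2]
E
python3 - <<'E'
from h import *
g=lambda x,y:(170+x/4,130+y/3.8)
for n,x,y,z in(("hub",346,312,.115),("htop",92,308,.175),("hbase",128,250,.115),("r",617,290,.102),("t",348,43,.102),("b",360,540,.102),("l",80,290,.102)):
    print(n,np.round(watz("w1.npz",*g(x,y),z),4))
E
```

```text
hub [0.5017 0.1866 0.115 ]
htop [0.4813 0.125  0.175 ]
hbase [0.4824 0.1245 0.115 ]
r [0.4986 0.2672 0.102 ]
t [0.422  0.1869 0.102 ]
b [0.5851 0.1914 0.102 ]
l [0.4989 0.1076 0.102 ]
```

```bash
python3 - <<'E'
from h import *
import cv2
R=np.array([[0,0,1],[0,1,0],[-1,0,0]],float)
r.move_l([.481,.125,.24],0.2,R)
s=r.state(); f=viewer.grab_frame("wrist"); cv2.imwrite("pics/w2.png",f["frame"][:,:,::-1])
r.move_l([.481,.125,.150],0.1)
s=r.state();print(s["time_s"],s["tcp_pos"],s["wrist_force"])
fingers.gripper_to(0.0)
s=r.state();print(s["time_s"],s["tcp_pos"],s["wrist_force"],s["opening"],s["moment"])
f=viewer.grab_frame("wrist"); cv2.imwrite("pics/w3.png",f["frame"][:,:,::-1])
cv2.imwrite("pics/w23.png",np.hstack([cv2.resize(cv2.imread(f"pics/w{i}.png"),(400,300)) for i in(2,3)]))
E
```

```text
4.3583 [0.48167968 0.12507322 0.15074876] [ 0.11344627 -0.0297145   0.33798996]
4.9417 [0.48151476 0.12568862 0.15058938] [0.54625851 3.72164686 2.97957018] 0.024676284679074616 [ 0.53788714 -0.00533633  0.00695725]
```

View pics/w23.png

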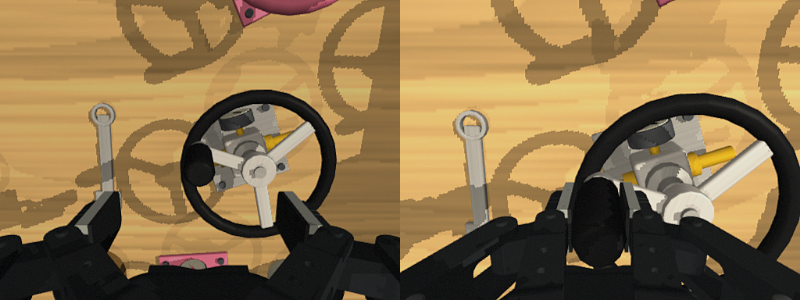

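```bash
cat >> h.py <<'E'
def step(C,rad,a,z=.150,speed=.1):
    r.move_l([C[0]+rad*np.cos(a),C[1]+rad*np.sin(a),z],speed)
    s=r.state(); F=np.array(s["wrist_force"]); e=np.array([np.cos(a),np.sin(a)]); t=np.array([-e[1],e[0]])
    return s, F[:2]@e, F[:2]@t, np.array(s["tcp_pos"])
E
python3 - <<'E'
from h import *
C=np.array([.502,.187]);a=np.deg2rad(-108.6)
for i in range(8):
    a-=.1
    s,fr,ft,p=step(C,.065,a)
    d=p[:2]-C
    print(round(a,3),"t",round(s["time_s"],2),"Fr %.1f Ft %.1f Fz %.1f"%(fr,ft,s["wrist_force"][2]),"rad %.4f ang %.3f"%(np.hypot(*d),np.arctan2(d[1],d[0])),"op %.4f"%s["opening"])
E
```

```text
-1.995 t 5.24 Fr -2.4 Ft -1.1 Fz 4.7 rad 0.0647 ang -1.996 op 0.0243
-2.095 t 5.49 Fr -2.4 Ft -0.4 Fz 5.5 rad 0.0649 ang -2.100 op 0.0248
-2.195 t 5.74 Fr -1.7 Ft -1.1 Fz 5.9 rad 0.0650 ang -2.205 op 0.0244
-2.295 t 5.99 Fr 0.5 Ft -2.0 Fz 7.6 rad 0.0652 ang -2.309 op 0.0244
-2.395 t 6.24 Fr 0.2 Ft -1.3 Fz 8.1 rad 0.0653 ang -2.412 op 0.0246
-2.495 t 6.49 Fr -0.4 Ft -1.4 Fz 7.9 rad 0.0655 ang -2.513 op 0.0248
-2.595 t 6.74 Fr 1.8 Ft -1.7 Fz 8.2 rad 0.0656 ang -2.613 op 0.0246
-2.695 t 6.99 Fr 0.8 Ft -0.9 Fz 7.9 rad 0.0657 ang -2.712 op 0.0246
```

```bash
python3 - <<'E'
from h import *
import cv2
C=np.array([.502,.187]);a=-2.695
for i in range(13):
    a-=.2
    s,fr,ft,p=step(C,.065,a,speed=.12)
    d=p[:2]-C
    if i%2==0 or abs(ft)>4 or abs(fr)>6: print(round(a,3),"t",round(s["time_s"],2),"Fr %.1f Ft %.1f Fz %.1f"%(fr,ft,s["wrist_force"][2]),"rad %.4f dang %.3f"%(np.hypot(*d),(np.arctan2(d[1],d[0])-a+np.pi)%(2*np.pi)-np.pi),"op %.4f"%s["opening"])
    if ft>8 or abs(fr)>20:break
f=viewer.grab_frame("wrist"); g=viewer.grab_frame("top"); cv2.imwrite("pics/b.png",cv2.resize(np.hstack([f["frame"],g["frame"]])[:,:,::-1],(800,300)))
E
```

```text
-2.895 t 7.25 Fr 1.7 Ft -1.5 Fz 7.5 rad 0.0659 dang -0.021 op 0.0248
-3.295 t 7.77 Fr 1.4 Ft -1.5 Fz 6.7 rad 0.0663 dang -0.017 op 0.0248
-3.695 t 8.28 Fr 3.4 Ft -2.3 Fz 8.1 rad 0.0664 dang -0.010 op 0.0244
-4.095 t 8.8 Fr 4.0 Ft -2.2 Fz 7.2 rad 0.0663 dang -0.006 op 0.0248
-4.495 t 9.32 Fr 4.6 Ft -1.7 Fz 6.5 rad 0.0660 dang -0.006 op 0.0249
-4.895 t 9.83 Fr 4.0 Ft -2.7 Fz 5.5 rad 0.0655 dang -0.009 op 0.0248
-5.295 t 10.35 Fr 3.2 Ft -3.0 Fz 5.7 rad 0.0650 dang -0.013 op 0.0244
```

View pics/b.png

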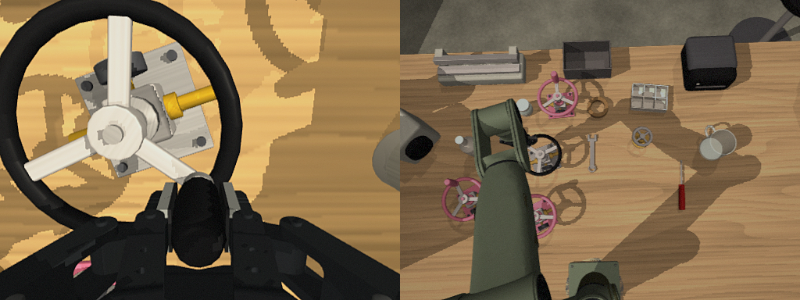

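```bash
python3 - <<'E'
from h import *
import cv2
C=np.array([.502,.187]);a=-5.295
a0=a
for i in range(56):
    a-=.1
    s,fr,ft,p=step(C,.065,a,speed=.12)
    d=p[:2]-C; da=(np.arctan2(d[1],d[0])-a+np.pi)%(2*np.pi)-np.pi
    if i%5==0 or abs(ft)>4 or abs(fr)>6: print(round(a,3),"t",round(s["time_s"],2),"F",np.round(s["wrist_force"],1),"Fr %.1f Ft %.1f"%(fr,ft),"rad %.4f dang %.3f"%(np.hypot(*d),da),"op %.4f"%s["opening"])
    if abs(ft)>7 or abs(fr)>15 or da>.05:break
r.hold(.2); s=r.state(); print(a,s["tcp_pos"],s["wrist_force"],s["time_s"])
E
```

```text
-5.395 t 10.7 F [2.8 1.  5.7] Fr 2.5 Ft -1.5 rad 0.0649 dang -0.006 op 0.0243
-5.895 t 11.95 F [1.6 0.  7.5] Fr 1.5 Ft -0.6 rad 0.0642 dang -0.013 op 0.0247
-5.995 t 12.2 F [-2.2 10.4  8.3] Fr 0.9 Ft 10.6 rad 0.0641 dang 0.050 op 0.0249
-5.994999999999997 [0.56248753 0.20834931 0.15057191] [-1.6928355   9.17422828  8.68572881] 12.4
```

```bash
python3 - <<'E'
from h import *
import cv2
C=np.array([.502,.187]);a=-5.995
for i in range(3):
    a-=.03
    s,fr,ft,p=step(C,.065,a,speed=.05)
    d=p[:2]-C; da=(np.arctan2(d[1],d[0])-a+np.pi)%(2*np.pi)-np.pi
    print(round(a,3),"F",np.round(s["wrist_force"],1),"Fr %.1f Ft %.1f"%(fr,ft),"rad %.4f ang %.3f da %.3f"%(np.hypot(*d),a+da,da),"op %.4f"%s["opening"])
    if abs(ft)>22:break
r.hold(.3); s=r.state(); print(a,s["tcp_pos"],s["wrist_force"],s["time_s"])
f=viewer.grab_frame("wrist"); g=viewer.grab_frame("scene"); cv2.imwrite("pics/c.png",cv2.resize(np.hstack([f["frame"],g["frame"]])[:,:,::-1],(800,300)))
E
```

```text
-6.025 F [-3.2 15.   8. ] Fr 0.7 Ft 15.3 rad 0.0641 ang -5.947 da 0.078 op 0.0245
-6.055 F [-4.8 18.6  8.7] Fr -0.4 Ft 19.2 rad 0.0641 ang -5.950 da 0.105 op 0.0246
-6.085 F [-4.9 24.   8. ] Fr -0.1 Ft 24.5 rad 0.0641 ang -5.952 da 0.133 op 0.0244
-6.085000000000001 [0.56256168 0.20780643 0.15055903] [-4.32057997 23.07562574  8.21272876] 13.45
```

View pics/c.png

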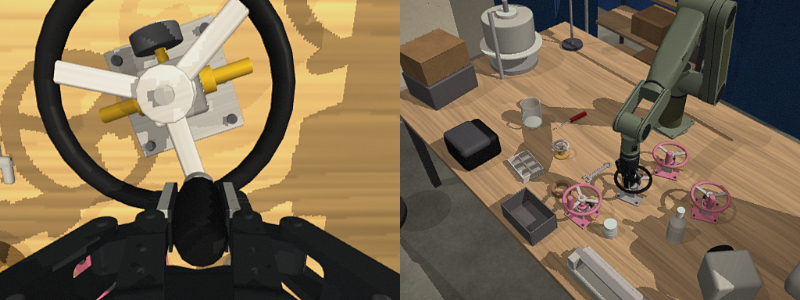

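```bash
python3 - <<'E'
from h import *
import cv2
C=np.array([.5011,.1877]);a0=.324;n=63
tot=0;prev=None
for i in range(0,n+1):
    a=a0+4*np.pi*i/n
    s,fr,ft,p=step(C,.065,a,speed=.12)
    d=p[:2]-C; ang=np.arctan2(d[1],d[0]); da=(ang-a+np.pi)%(2*np.pi)-np.pi
    if prev is not None: tot+=(ang-prev+np.pi)%(2*np.pi)-np.pi
    prev=ang
    if i%6==0 or i==n or abs(ft)>6 or abs(fr)>8: print(i,"t",round(s["time_s"],2),"Fr %.1f Ft %.1f Fz %.1f"%(fr,ft,s["wrist_force"][2]),"rad %.4f da %.3f tot %.3f"%(np.hypot(*d),da,tot),"op %.4f z %.4f"%(s["opening"],p[2]))
    if abs(ft)>15 or abs(fr)>20:break
    if s["time_s"]>60: print("slow");break
r.hold(.4); s=r.state(); print(a,s["tcp_pos"],s["wrist_force"],s["time_s"])
f=viewer.grab_frame("wrist"); g=viewer.grab_frame("scene"); cv2.imwrite("pics/d.png",cv2.resize(np.hstack([f["frame"],g["frame"]])[:,:,::-1],(800,300)))
E
```

```text
0 t 13.8 Fr 2.2 Ft 2.5 Fz 8.1 rad 0.0647 da 0.020 tot 0.000 op 0.0246 z 0.1506
6 t 15.35 Fr 2.1 Ft 2.3 Fz 9.2 rad 0.0651 da 0.030 tot 1.207 op 0.0245 z 0.1505
12 t 16.9 Fr 1.0 Ft 1.6 Fz 9.7 rad 0.0654 da 0.025 tot 2.399 op 0.0248 z 0.1505
18 t 18.45 Fr -1.7 Ft 2.3 Fz 6.9 rad 0.0651 da 0.010 tot 3.581 op 0.0245 z 0.1505
24 t 20.0 Fr 0.0 Ft 1.7 Fz 8.9 rad 0.0647 da -0.001 tot 4.766 op 0.0246 z 0.1505
30 t 21.55 Fr 2.1 Ft 3.1 Fz 7.4 rad 0.0647 da 0.011 tot 5.975 op 0.0243 z 0.1505
36 t 23.1 Fr 1.9 Ft 2.7 Fz 9.6 rad 0.0650 da 0.031 tot 7.192 op 0.0247 z 0.1505
42 t 24.65 Fr 0.3 Ft 1.2 Fz 11.0 rad 0.0654 da 0.028 tot 8.386 op 0.0248 z 0.1505
48 t 26.2 Fr -1.3 Ft 1.9 Fz 9.2 rad 0.0653 da 0.011 tot 9.566 op 0.0245 z 0.1505
54 t 27.75 Fr -0.5 Ft 2.3 Fz 9.0 rad 0.0648 da -0.001 tot 10.750 op 0.0243 z 0.1505
60 t 29.3 Fr 2.6 Ft 1.6 Fz 9.0 rad 0.0646 da 0.007 tot 11.956 op 0.0246 z 0.1506
63 t 30.07 Fr 3.2 Ft 1.8 Fz 8.6 rad 0.0647 da 0.018 tot 12.564 op 0.0245 z 0.1506
12.890370614359172 [0.56217058 0.20911393 0.15056646] [1.55849438 2.73934022 7.42337274] 30.475
```

View pics/d.png

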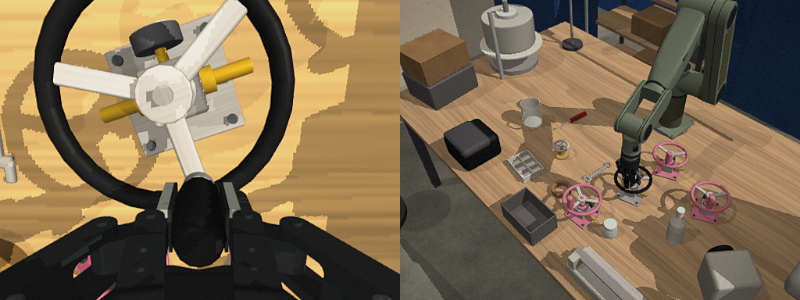

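The picture matches the one at the stop: the spoke runs straight down to the gripped handle and the plate looks the same. The tracked turn is 12.564 rad, and the TCP is within 1.4 mm of where it was at the stop. I'm handing it in.

```bash
python3 - <<'E'
from h import *
print(np.abs(r.state()["joint_velocities"]).max()); r.close_job(); s=r.state(); print(s["time_s"],s["tcp_pos"],s["opening"],s["wrist_force"])
E
```

```text
0.0017327074503434726
the job is handed in; nothing more can be done
the job is handed in; nothing more can be done
```

The valve is reset and handed in at about 30.5 s. The large black wheel was closed against its stop, then backed off two turns, and the gripper is still closed on its handle. No verdict is reported.

**Which wheel:** four large wheels were in view, with top-view hubs at (202,125), (83,255), (172,276) and (180,198). The first three are pink. I used the black one at (180,198), confirmed in an enlarged crop.

**Closing:** after about 4.05 rad clockwise the wheel met a rigid stop. I pressed to about 24 N and it gave less than 0.01 rad. I held it there for 0.3 s.

**Backing off:** the TCP path measured 12.564 rad counter-clockwise. It ended 1.4 mm from its position while pressed against the stop, which is about 0.02 rad. The wrist picture there matched the one at the stop.

**Last checks:**
- **Grip and stillness:** the opening was 24.5 mm on the 26 mm handle, and the arm was still. Finger contact force was not measured directly.
- **Wrist force:** it was about 8 N, almost all of it vertical.
- **Other things on the bench:** the last scene picture showed nothing moved, judged by eye only.

**Disagreement:** the scene camera put the wheel hub about 12 mm from where the top camera did. I used the wrist camera instead, then corrected the centre by about 1 mm from the TCP's path while closing.

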